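# Activate a processed biological indicator in the ampoule crusher

### The arm

A 7-joint arm with a two-finger parallel gripper is mounted at the origin on a cart in front of the work surface, level with it; the furniture and walls round the work are solid. World frame = base frame: x ahead of the robot, y to its left, z up, the work surface at z = 0. Lengths are in m, angles in degrees, forces in N, time in s.
With the tool pointing down it reaches from about 0.425 to 0.875 m from the base axis. Payload 4.7 kg.
Tool frame: the origin (TCP) lies between the finger pads; the fingertips stand env.finger_overhang ahead of it and the grasp point (between the pads) lies 5 mm behind it (env.finger_overhang is the distance from the TCP to the fingertips, in m); z points along the fingers, y is the line along which they close (so a half turn about z gives the same grasp; the last joint's range is limited). The gripper opens to 87 mm and grips with 3 to 60 N. Pads are 19 mm wide; open, the fingers measure 117 mm over their backs; the gripper's body (75 mm by 190 mm) begins 51 mm behind the grasp point.
Start: joints at [-76.026, 18.392, -4.016, 83.108, 1.295, 78.541, -3.26], TCP at [0.148, 0.633, 0.237] pointing down, gripper open.
Joint ranges: [-163.93, 163.93], [-17.29, 119.83], [-79.2, 71.16], [3.27, 140.29], [-89.18, 269.18], [5.43, 117.66], [-154.24, 154.24]. Speed limits (degrees/s): [147.25, 147.25, 180, 180, 180, 180, 180].

### API

Orientations are given as [roll, pitch, yaw] about the fixed x, y, z axes, in that order (R = Rz(yaw) Ry(pitch) Rx(roll)).
In Python, from cell import telemetry, eyes, env, models gives the robot as it stands. The module is installed in compiled form; this text tells all that it offers.
- The arm moves only by the tool drive_tool, never from a script. Its arguments are lists of equal length, an entry for each row: "angular": the turn, a rotation vector about the tool's x, y, z in rad, a list of three; "delta_pos": the shift along the tool's x, y, z in cm, a list of three; "gripper": the finger opening in cm, from 0 to 8.7. A call has 1 to 20 rows; each row shifts and turns the commanded pose from where the row before left it, along the tool's axes as they then stand; what a row does not reach is not made up. A row lasts 1/10 s, in which the tool goes at most 50 mm and 8.59 degrees, less where a joint would pass 70% of its speed; a pose out of reach is approached as far as the arm can. A call with a gripper value outside its range is refused whole. The fingers move at their own pace and stop on an object; "squeeze" is the grip in N (left out, the last holds). Time passes only in rows, so rows that do not move let the fingers close. It gives the time, the measured TCP pose, the force, the opening and the grip force at its end, in the units of the state.
- telemetry.get_obs(): the state, without advancing time (a new reading comes with each control period).
- eyes.read_camera(name): name is "side" or "top"; returns a dict with "pixels" (480x640x3 uint8, red, green, blue), "mtx" (3x3 intrinsics, pixels), "origin" and "orientation" of the camera in the world. Camera axes: x right, y down, z forward; pixel columns grow to the right and rows downward; lengths in m; the calibration is good to about 2 mm. A picture is of the moment at which its call begins. There is no depth.
- env.sign_off(): hands the job in; it is judged then, once.
Trained networks look in a picture, given as the dict that the camera call returned (one of the last four; its "shot" number tells which), for a name from the list of things; names that differ only in an ending like _2 or _b are one class to them, and where a whole thing is asked for, a point or a joint stands for the part that bears it (a point fixed in the world has none). Each returns a list of dicts, best first, with "p" (0 to 1); they miss things now and then, are a little off and sometimes report something else, mostly with a low value. They report only what shows in the picture. A call takes as long as a camera call.
- models.search_frame(picture, target): "centre" ([column, row] in pixels, amid what is visible of it).
- models.cut_out(picture, target): "pixels" (480x640 bool, what is visible of it) and "centre" ([column, row] in pixels, amid what is visible of it).
The state is a dict: "time_s": time; "qpos": joint angles; "joint_velocities": joint speeds; "effort": joint torques, N m; "tool_pos": TCP position; "tool_rot": TCP orientation; "force": force on the tool from outside, world axes, zero at the start; "wrist_torque": the same for the moment, N m; "grip_width": finger opening in m; "grasp_force": force on a finger pad.
Only numpy, scipy, OpenCV 4.12 (cv2) and the standard library are available. Lean on these libraries where they do the work, as an engineer would, in place of code of your own. Each camera call takes 0.05 s, during which the arm holds its last target. There are 200 camera calls.

### The job

Activate the processed indicator vial, the one with the brown disc on its blue cap: take it from the rack, stand it in the crusher's well and press its cap fully down, leaving the pink control vial in the rack and everything else where it lies. Only then flip the red safety catch over to the outside to free the crusher's lever, and pull the lever all the way to its stop so that the jaw squeezes the vial. Finish while still holding the lever there: it springs back if it is let go.

Things in the scene. Friction and masses are not known exactly. Their poses are not given: they have to be found in the camera images.
- vial: Processed vial, loose, 35 g: clear tube 13 mm in diameter, purple ampoule inside, brown label band. Origin: centre of its underside, z up. Tube 44 mm tall; above it a ribbed blue cap with a brown disc on top, 17 mm in diameter, 18 mm tall, spanning 46 to 64 mm above the underside while raised, 40 to 58 mm when home. Can be lifted by the cap. Starts in an outer hole of the rack.
- vial_cap (a joint): How far the cap of the processed vial has been pressed down, m: 0 raised (as it starts), 0.006 fully home. It is held by friction: it moves at about 5 N along the tube and stays where it is left.
- vial_cap_top (a point): Centre of the top face of the processed vial's cap (the brown disc).
- control_vial: Control vial, the same as the other but with a pink band and a pink disc on its cap; stands in the other outer hole of the rack and must be left alone. Origin: centre of its underside.
- vial_rack: White plastic block, fixed to the table, 46 mm (its x) by 140 mm (its y) by 28 mm high, with three holes of 15.5 mm, 24 mm deep, at y = -45, 0 and +45 mm; the vials stand in the outer two. Origin: centre of its underside.
- crusher: Ampoule crusher, fixed: grey base plate 150 mm (its x) by 190 mm (its y), 12 mm high. Origin at table level; x to its rear, y to its left, front (-x) to the robot. Left: the vial well with its jaw. Right: the lever, and outside it the red catch. Funnel and well are up to 43 mm high; the axle parts 40 mm behind them are up to 51 mm high.
- well_mouth (a point): Centre of the white square funnel over the well, at its upper edge, 43 mm above the table. The funnel narrows from 29 mm to 15 mm square over 7 mm; the well below is about 15 mm square with its floor 31 mm under this point. The sprung jaw is the rear side of the well.
- well_floor (a point): Centre of the floor of the well (12 mm above the table), where the underside of the vial must stand.
- safety_catch (a joint): Angle of the red safety catch, rad, about an axis along the crusher's x at y = -77, z = 50 mm in its frame. At 0 it leans 45 degrees to the left, in front of the lever's arm, and blocks it; at 1.57 it leans 45 degrees to the right (outside) and the lever is free. Under 1 N sideways at its tab moves it; friction and its weight keep it on either side.
- catch_tab (a point): Centre of the catch's red tab: a plate 52 mm long along the crusher's x, 22 mm wide, 7 mm thick, centred 60 mm from the catch's axis. Push it from its left side to the right; its upper edge is 102 mm above the table at first and rises to 121 mm halfway.
- crush_lever (a joint): Angle of the lever, rad: 0 at rest, leaning 25 degrees back; grows as it is pulled forward over the top (to the crusher's -x) and down; 1.48 is its stop. A spring returns it; at the grip it takes about 2 N at first, 5 to 6 N at the stop. With the catch on it stops at about 0.1 rad; do not force it.
- pull_grip: Black revolving grip of the lever, a round bar about 19 mm in diameter and 90 mm long along the crusher's y, to the right of the lever's arm. Origin: its centre, 140 mm from the lever's axis. The bar spins freely on its spindle, so it can be held from above while the lever swings.
- lever_hinge (a point): Point of the lever's axis (which runs along the crusher's y) beside the centre of the grip; does not move with the lever.
- jaw: Steel jaw in the rear side of the well, 13.5 mm wide and 17 mm tall. The lever moves it 7 mm forward; it reaches the vial after about 3 mm and then presses on it through a spring.
- notes: Bystander: cream note pad; leave it where it lies.
- red_marker: Bystander: red marker pen; leave it where it lies.
- tape: Bystander: roll of beige indicator tape; leave it where it lies.
- lens: Bystander: folding loupe, black case; leave it where it lies.
- forceps: Bystander: steel tissue forceps; leave it where it lies.
- cleaning_brush: Bystander: green brush; leave it where it lies.
- pot: Bystander: open steel gallipot; leave it where it lies.

How it is judged:
By the outcome, as a careful person would: the job done as asked, in the order asked, and still so for the second after the job is handed in, while the arm keeps its last pose, push and grip.
It also fails if it takes over 72 s, if anything falls off the work surface, if the arm or the gripper's body presses on something with over 40 N, if the wrist force passes 120 N, or if a joint passes its speed limit or range.

## Working session

There is one attempt and no reset: what is moved stays moved. The work goes in short steps, Python scripts to look and compute and a tool call to move; the robot and the scene stay as the last step left them, time stands still between calls to the robot, and variables do not carry over. Pictures are saved under pics/ and viewed, at most 10 in all, crops included, and the job is handed in when it is done.

Besides the shell and the picture viewer there is one more tool, called after ">>>" as name(argument=value, ...) on one line, values as JSON. drive_tool: Moves the arm, as the interface text tells. Its arguments: {"type":"object","properties":{"angular":{"type":"array","items":{"type":"array","items":{"type":"number"}}},"delta_pos":{"type":"array","items":{"type":"array","items":{"type":"number"}}},"gripper":{"type":"array","items":{"type":"number"}},"squeeze":{"type":"number"}},"required":["angular","delta_pos","gripper"]}

```bash
mkdir -p pics; cat > h.py <<'E'
import numpy as np, cv2
from scipy.spatial.transform import Rotation as R
from cell import telemetry, eyes, env, models
def Rot(o):
    o=np.array(o,float)
    if o.shape==(3,3): return o
    if o.size==4: return R.from_quat(o).as_matrix()
    return R.from_euler('xyz',o,degrees=True).as_matrix()
def ray(p,px):
    d=np.linalg.inv(p['mtx'])@np.array([px[0],px[1],1.0]); return np.array(p['origin'],float),Rot(p['orientation'])@d
def atz(p,px,z):
    o,d=ray(p,px); return o+d*(z-o[2])/d[2]
def proj(p,X):
    c=Rot(p['orientation']).T@(np.array(X)-np.array(p['origin'])); u=np.array(p['mtx'])@c; return u[:2]/u[2]
def tri(a,pa,b,pb):
    o1,d1=ray(a,pa);o2,d2=ray(b,pb);d1/=np.linalg.norm(d1);d2/=np.linalg.norm(d2)
    s=np.linalg.lstsq(np.c_[d1,-d2],o2-o1,rcond=None)[0]
    x,y=o1+s[0]*d1,o2+s[1]*d2; return (x+y)/2,np.linalg.norm(x-y)
def save(p,n): cv2.imwrite('pics/'+n,p['pixels'][:,:,::-1])
E
python3 - <<'E'
from h import *
np.set_printoptions(precision=4,suppress=True)
s=telemetry.get_obs(); print(s); print(env.finger_overhang)
P={n:eyes.read_camera(n) for n in('top','side')}
for n,p in P.items():
    save(p,n+'0.png'); print(n,p['mtx'],p['origin'],p['orientation'])
for t in ['vial','vial_cap_top','control_vial','vial_rack','crusher','well_mouth','well_floor','catch_tab','pull_grip','lever_hinge','jaw']:
    for n,p in P.items():
        print(t,n,[(np.round(r['centre'],1),round(r['p'],2)) for r in models.search_frame(p,t)[:2]])
E
```

```text
{'time_s': 0.0, 'qpos': array([-76.0265,  18.4395,  -4.0165,  83.1753,   1.2943,  78.5391,
        -3.2602]), 'joint_velocities': array([-0.021 , -0.0358, -0.0412,  0.1287,  0.042 ,  0.0348,  0.0574]), 'effort': array([  0.0003, -49.1286,  -0.4037, -31.2531,  -0.064 ,   0.0439,
         0.0002]), 'tool_pos': array([0.148 , 0.6324, 0.2355]), 'tool_rot': array([-179.8913,    0.0047,  166.8368]), 'force': array([-0.1059,  0.7435, -0.7835]), 'wrist_torque': array([0.0074, 0.0336, 0.0675]), 'grasp_force': 0.0, 'grip_width': 0.08715678979490793}
0.014
top [[506.9809   0.     316.7382]
 [  0.     506.9809 238.6871]
 [  0.       0.       1.    ]] [ 0.4634 -0.0401  1.4094] [-174.61      0.6521  -89.4539]
side [[442.5247   0.     318.5965]
 [  0.     442.5247 237.2599]
 [  0.       0.       1.    ]] [ 0.3513 -0.8388  0.5428] [-116.8511    0.9932  -15.995 ]
vial top [(array([190.2, 281.8]), 0.56)]
vial side [(array([251.5, 210.2]), 0.56)]
vial_cap_top top [(array([185.9, 280.4]), 0.55)]
vial_cap_top side [(array([249. , 207.5]), 0.57), (array([307.7, 275.1]), 0.24)]
control_vial top [(array([22
[... 232 characters left out ...]
0.28)]
crusher side [(array([307.9, 273. ]), 0.61)]
well_mouth top [(array([316.8, 258.6]), 0.9)]
well_mouth side [(array([309.2, 271.6]), 0.79)]
well_floor top [(array([315.8, 256.5]), 0.95), (array([379.7, 201.1]), 0.45)]
well_floor side [(array([307.7, 274.9]), 0.83)]
catch_tab top [(array([321.2, 240.8]), 0.54), (array([245.2, 192.9]), 0.18)]
catch_tab side [(array([317.9, 252.8]), 0.68), (array([248.6, 207. ]), 0.31)]
pull_grip top [(array([343.2, 213.5]), 0.58), (array([422.4, 206.2]), 0.16)]
pull_grip side [(array([359.4, 229.8]), 0.67)]
lever_hinge top [(array([314.6, 254.1]), 0.78)]
lever_hinge side [(array([311.7, 273.1]), 0.8), (array([427.4, 343.3]), 0.48)]
jaw top []
jaw side []
```

View pics/top0.png

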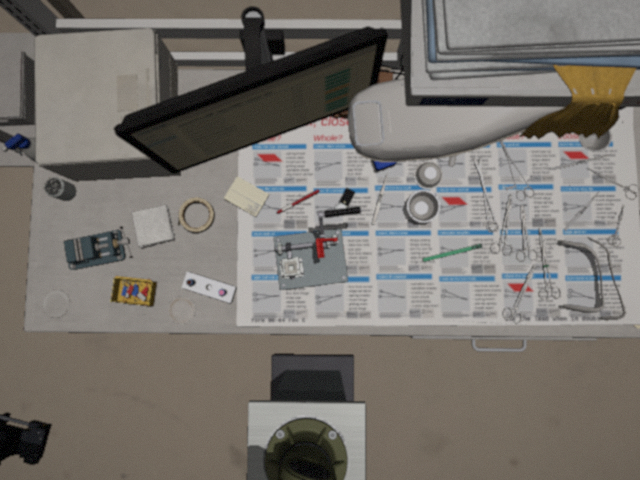

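View pics/side0.png

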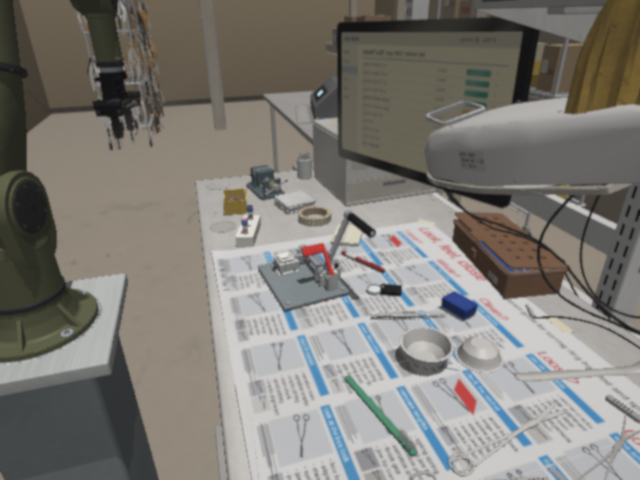

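The top view has the rack at about (207,287), with caps near (191,283) and (222,292), and the crusher at about (311,258). The red catch is near (321,243) and the black grip near (342,212). The side view has the rack at (247,230) and the crusher at (308,275). I'll zoom in on both.

```bash
python3 - <<'E'
import cv2,numpy as np
a=cv2.imread('pics/top0.png');b=cv2.imread('pics/side0.png')
c=lambda i,x,y,w,h,s: cv2.resize(i[y:y+h,x:x+w],None,fx=s,fy=s,interpolation=cv2.INTER_CUBIC)
# top: rack (175..245,262..312) crusher (260..360,195..295)
t=np.hstack([c(a,178,265,65,50,6)[:300,:390],c(b,230,195,65,50,6)[:300,:390]])
d=np.hstack([c(a,265,195,97,75,4)[:300,:388],c(b,255,205,98,100,3)[:300,:292]])
m=np.zeros((600,780,3),np.uint8); m[:300,:780]=t; m[300:,:d.shape[1]]=d
d2=c(a,265,220,97,75,4); m[300:,:388]=d2
cv2.imwrite('pics/c0.png',m)
E
```

```text
(no output)
```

View pics/c0.png

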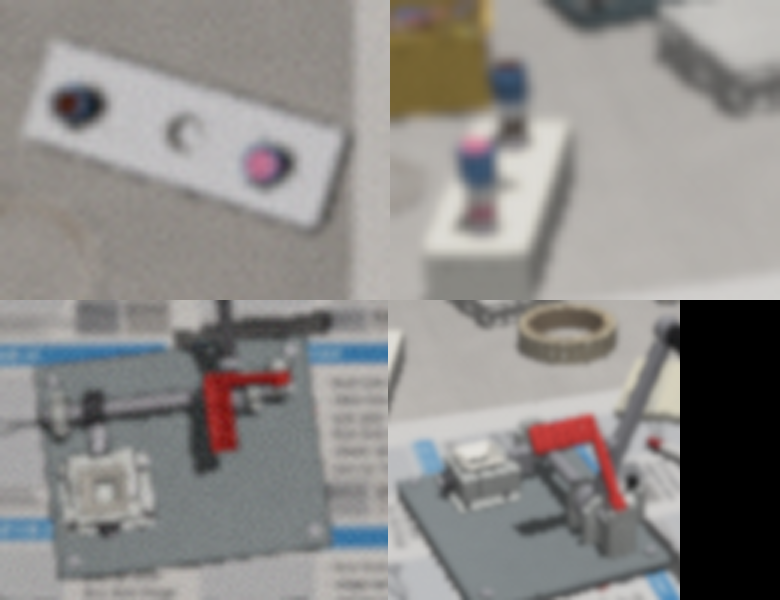

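The brown-disc cap is at the rack's left end, near (189,282) in top. The pink one is near (222,292) and stays put. The crusher's front edge is tilted by roughly 7°, the funnel is near (291,268), and the red catch leans left. Next I'll measure these by colour, against the known sizes.

```bash
cat > m.py <<'E'
from h import *
from scipy.optimize import least_squares
np.set_printoptions(precision=4,suppress=True)
P={n:eyes.read_camera(n) for n in('top','side')}
T,S=P['top'],P['side']
def box(p,x0,y0,x1,y1,f):
    h=cv2.cvtColor(p['pixels'],cv2.COLOR_RGB2HSV).astype(int); m=np.zeros((480,640),bool)
    m[y0:y1,x0:x1]=f(h)[y0:y1,x0:x1]; return m
def cen(m): v,u=np.nonzero(m); return np.array([u.mean(),v.mean()]),len(u)
red=lambda h:((h[...,0]<8)|(h[...,0]>172))&(h[...,1]>150)&(h[...,2]>80)
brown=lambda h:((h[...,0]<20)|(h[...,0]>165))&(h[...,1]>70)&(h[...,2]<170)
pink=lambda h:(h[...,0]>140)&(h[...,0]<178)&(h[...,1]>60)&(h[...,2]>110)
blue=lambda h:(h[...,0]>95)&(h[...,0]<135)&(h[...,1]>70)
# rack
m=box(T,178,262,245,318,lambda h:(h[...,2]>165)&(h[...,1]<40))
m=cv2.morphologyEx(m.astype(np.uint8),cv2.MORPH_OPEN,np.ones((3,3)))
c=max(cv2.findContours(m,0,2)[0],key=cv2.contourArea); r=cv2.minAreaRect(c); b=cv2.boxPoints(r); print('rack rect',r)
w=np.array([atz(T,q,.028) for q in b]); print('rack corners',w[:,:2].tolist(),'sides',np.linalg.norm(w-np.roll(w,1,0),axis=1),'ctr',w.mean(0))
for nm,f,bx in(('brown',brown,(180,272,200,292)),('pink',pink,(212,282,232,302))):
    q,n=cen(box(T,*bx,f)); print(nm,q,n,atz(T,q,.068))
for nm,bx in(('bluebrown',(180,270,203,294)),('bluepink',(212,282,233,304))):
    q,n=cen(box(T,*bx,blue)); print(nm,q,n,atz(T,q,.060))
q,n=cen(box(S,232,190,250,245,lambda h:pink(h)&True)); print('pink side',q,n)
for t in('vial','control_vial','pull_grip','catch_tab','vial_rack','crusher'):
    for n,p in P.items():
        k=models.cut_out(p,t)
        if k: v,u=np.nonzero(k[0]['pixels']); print(t,n,k[0]['centre'],len(u),u.min(),u.max(),v.min(),v.max(),round(k[0]['p'],2))
# crusher plate
m=box(T,262,205,365,300,lambda h:(h[...,2]>80)&(h[...,2]<150)&(h[...,1]<60))
m=cv2.morphologyEx(m.astype(np.uint8),cv2.MORPH_OPEN,np.ones((5,5)))
c=max(cv2.findContours(m,0,2)[0],key=cv2.contourArea);r=cv2.minAreaRect(c);b=cv2.boxPoints(r);w=np.array([atz(T,q,.012) for q in b]);print('plate',r,w[:,:2].tolist(),np.linalg.norm(w-np.roll(w,1,0),axis=1),w.mean(0))
hand=np.array([[38,65],[305,35],[330,243],[62,278]])/4+[265,220]; w=np.array([atz(T,q,.012) for q in hand]);print('hand',w[:,:2].tolist(),np.linalg.norm(w-np.roll(w,1,0),axis=1),w.mean(0))
hand=np.array([105,493-300])/4+[265,220]; print('well',hand,atz(T,hand,.043),'floor dark',atz(T,hand,.030))
m=box(T,275,245,310,290,lambda h:(h[...,2]>165)&(h[...,1]<45)); q,n=cen(m); print('funnel white',q,n,atz(T,q,.043))
print('net well tri',tri(T,models.search_frame(T,'well_mouth')[0]['centre'],S,models.search_frame(S,'well_mouth')[0]['centre']))
for n,p,bx in(('T',T,(310,225,345,265)),('S',S,(295,235,345,280))):
    mm=box(p,*bx,red); v,u=np.nonzero(mm); print('red',n,u.min(),u.max(),v.min(),v.max(),len(u))
E
python3 m.py
```

```text
rack rect ((207.86582946777344, 286.7073059082031), (50.93821334838867, 16.329681396484375), 17.650121688842773)
rack corners [[0.4590832181839964, 0.34468222032679124], [0.5014707438712454, 0.33259911573013784], [0.4607885806259713, 0.1988652513429735], [0.41867981570016133, 0.21126959229904424]] sides [0.1394 0.0441 0.1398 0.0439] ctr [0.46   0.2719 0.028 ]
brown [188.6 281.8] 5 [0.4725 0.3142 0.068 ]
pink [221.2778 292.1111] 18 [0.4462 0.2268 0.068 ]
bluebrown [191.75 282.25] 4 [0.4714 0.3078 0.06  ]
bluepink [nan nan] 0 [nan nan nan]
pink side [243.7 221.2] 10
vial side [251.6, 211.6] 74 247 252 205 219 0.52
control_vial top [197.8, 203.1] 566 178 214 197 232 0.68
pull_grip top [343.1, 212.1] 282 324 360 206 217 0.57
pull_grip side [358.7, 230.1] 272 348 373 213 236 0.74
catch_tab top [321.3, 242.8] 113 317 335 238 255 0.71
catch_tab side [319.0, 250.4] 346 302 334 243 275 0.75
vial_rack top [210.3, 285.4] 877 182 235 271 302 0.56
vial_rack side [308.1, 212.6] 598 298 330 206 227 0.68
crusher top [311.9, 257.8] 4010 274 361 206 289 0.58
crusher side [306.9, 273.1] 4459 258 376 21
[... 314 characters left out ...]
0.2164] [ 0.5173 -0.0163  0.012 ]
hand [[0.6009083417070431, 0.0942755850984942], [0.6233571270949119, -0.09060076483276885], [0.47983892648862964, -0.10846762656005027], [0.4541718434310281, 0.07523821701560962]] [0.148  0.1862 0.1446 0.1855] [ 0.5396 -0.0074  0.012 ]
well [291.25 268.25] [0.5116 0.0446 0.043 ] floor dark [0.5121 0.0454 0.03  ]
funnel white [291.1901 269.338 ] 142 [0.5087 0.0447 0.043 ]
net well tri (array([ 0.4867, -0.014 ,  0.1973]), np.float64(0.09195035820287495))
red T 316 336 238 257 142
red S 303 332 244 273 218m.py:9: RuntimeWarning: Mean of empty slice.
  def cen(m): v,u=np.nonzero(m); return np.array([u.mean(),v.mean()]),len(u)
  ret = ret.dtype.type(ret / rcount)
```

>>> drive_tool(angular=[[0,0,0],[0,0,0],[0,0,0],[0,0,0],[0,0,0],[0,0,0],[0,0,0],[0,0,0],[0,0,0],[0,0,0],[0,0,0],[0,0,0],[0,0,0],[0,0,0],[0,0,0],[0,0,0],[0,0,0],[0,0,0]], delta_pos=[[-1,-0.6,0.2],[-2.4,-1.5,0.5],[-2.4,-1.5,0.5],[-2.4,-1.5,0.5],[-2.4,-1.5,0.5],[-2.4,-1.5,0.5],[-2.4,-1.5,0.5],[-2.4,-1.5,0.5],[-2.4,-1.5,0.5],[-2.4,-1.5,0.5],[-2.4,-1.5,0.5],[-2.4,-1.5,0.5],[-2.4,-1.5,0.5],[-2.4,-1.5,0.5],[-2.4,-1.5,0.5],[-2.4,-1.5,0.5],[-1.2,-0.7,0.2],[0,0,0]], gripper=[4.5,4.5,4.5,4.5,4.5,4.5,4.5,4.5,4.5,4.5,4.5,4.5,4.5,4.5,4.5,4.5,4.5,4.5])

```text
time_s: 3.8
tool_pos: [0.4673, 0.3116, 0.1573]
tool_rot: [-180.0, 0.0, 166.6]
force: [0.4, 0.9, 0.4]
grip_width: 0.0451
grasp_force: 0.0
```

>>> drive_tool(angular=[[0,0,0],[0,0,0],[0,0,0],[0,0,0],[0,0,0],[0,0,0],[0,0,0],[0,0,0]], delta_pos=[[-0.45,0.4,0.5],[0,0,2],[0,0,2],[0,0,2],[0,0,1.5],[0,0,0.8],[0,0,0.5],[0,0,0]], gripper=[4.5,4.5,4.5,4.5,4.5,4.5,4.5,4.5])

```text
time_s: 4.6
tool_pos: [0.4709, 0.3174, 0.0643]
tool_rot: [-180.0, -0.0, 166.9]
force: [-0.5, -0.7, -0.2]
grip_width: 0.0449
grasp_force: 0.0
```

```bash
python3 - <<'E'
from h import *
T=eyes.read_camera('top');S=eyes.read_camera('side')
print(telemetry.get_obs()['tool_pos'],proj(T,[.473,.3148,.068]),proj(S,[.473,.3148,.068]))
c=lambda i,x,y,w,h,s: cv2.resize(i['pixels'][y:y+h,x:x+w,::-1],None,fx=s,fy=s,interpolation=cv2.INTER_CUBIC)
cv2.imwrite('pics/g1.png',np.hstack([c(T,155,245,80,80,5),c(S,215,160,80,80,5)]))
E
```

```text
[0.47158683 0.31748559 0.06529612] [188.36399914 281.59479889] [249.58456602 205.24597402]
```

View pics/g1.png

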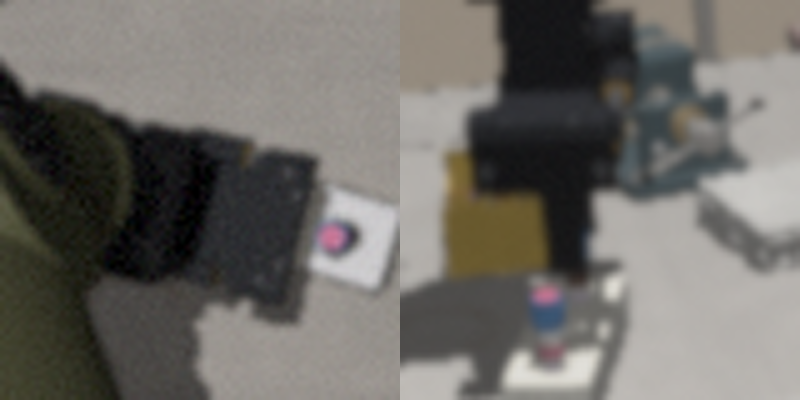

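The gripper straddles the processed vial. The pink vial, near (333,237) in the left crop, is clear of it. I'll correct by 2 mm and close.

>>> drive_tool(angular=[[0,0,0],[0,0,0],[0,0,0],[0,0,0],[0,0,0],[0,0,0],[0,0,0],[0,0,0]], delta_pos=[[-0.15,-0.2,0],[0,0,0],[0,0,0],[0,0,0],[0,0,0],[0,0,0],[0,0,0],[0,0,0]], gripper=[4.5,1,1,1,1,1,1,1], squeeze=20)

```text
time_s: 5.5
tool_pos: [0.4721, 0.3148, 0.0646]
tool_rot: [180.0, 0.0, 166.8]
force: [-0.5, 0.3, -1.1]
grip_width: 0.0162
grasp_force: 19.9
```

>>> drive_tool(angular=[[0,0,0],[0,0,0],[0,0,0],[0,0,0],[0,0,0],[0,0,0]], delta_pos=[[0,0,-0.7],[0,0,-1.8],[0,0,-2.5],[0,0,-2.5],[0,0,-1.5],[0,0,0]], gripper=[1,1,1,1,1,1])

```text
time_s: 6.1
tool_pos: [0.4735, 0.3157, 0.1572]
tool_rot: [179.8, 0.2, 166.8]
force: [-0.2, -0.5, 0.8]
grip_width: 0.0159
grasp_force: 19.9
```

```bash
cat > d.py <<'E'
from h import *
import sys
np.set_printoptions(precision=2,suppress=True)
def need(t,yaw=None):
    s=telemetry.get_obs(); M=Rot(s['tool_rot']); print('pos',s['tool_pos']*1000,'rot',s['tool_rot'],'delta tool cm',100*M.T@(np.array(t)-s['tool_pos']),'F',s['force'],'w',s['grip_width'])
if __name__=='__main__': need([float(a) for a in sys.argv[1:4]])
E
python3 d.py .510 .0447 .15
```

```text
pos [473.48 315.72 157.23] rot [179.77   0.17 166.83] delta tool cm [ -9.73 -25.56   0.65] F [-0.16 -0.5   0.85] w 0.0159357295259549
```

>>> drive_tool(angular=[[0,0,0],[0,0,0],[0,0,0],[0,0,0],[0,0,0],[0,0,0],[0,0,0],[0,0,0],[0,0,0],[0,0,0],[0,0,0],[0,0,0],[0,0,0],[0,0,-0.12],[0,0,-0.12],[0,0,-0.12],[0,0,0],[0,0,0]], delta_pos=[[-0.3,-0.8,0],[-0.6,-1.6,0],[-0.8,-2.1,0],[-0.8,-2.1,0],[-0.8,-2.1,0],[-0.8,-2.1,0],[-0.8,-2.1,0],[-0.8,-2.1,0],[-0.8,-2.1,0],[-0.8,-2.1,0],[-0.8,-2.1,0],[-0.8,-2.1,0],[-0.8,-2.1,0],[0,0,0],[0,0,0],[0,0,0],[0,0,0],[0,0,0]], gripper=[1,1,1,1,1,1,1,1,1,1,1,1,1,1,1,1,1,1])

```text
time_s: 7.9
tool_pos: [0.5077, 0.0432, 0.1537]
tool_rot: [-180.0, -0.1, -172.8]
force: [-0.5, -0.2, -0.7]
grip_width: 0.0162
grasp_force: 19.9
```

```bash
python3 d.py .510 .0447 .095; python3 - <<'E'
from h import *
T=eyes.read_camera('top');S=eyes.read_camera('side')
print(proj(S,[.51,.0447,.043]))
for z in(.043,): 
  for p in(T,S): print(models.search_frame(p,'well_mouth')[:1],proj(p,[.51,.0447,z]))
c=lambda i,x,y,w,h,s: cv2.resize(i['pixels'][y:y+h,x:x+w,::-1],None,fx=s,fy=s,interpolation=cv2.INTER_CUBIC)
cv2.imwrite('pics/w1.png',np.hstack([c(T,255,215,80,80,5),c(S,250,205,80,80,5)]))
E
```

```text
pos [507.65  43.15 153.65] rot [-179.98   -0.1  -172.77] delta tool cm [-0.26  0.13  5.86] F [-0.52 -0.24 -0.69] w 0.016191878474758895
[283.02950687 256.24704103]
[{'centre': [454.4, 249.8], 'p': 0.23}] [291.21194839 268.84945169]
[{'centre': [308.5, 270.6], 'p': 0.57}] [283.02950687 256.24704103]
```

View pics/w1.png

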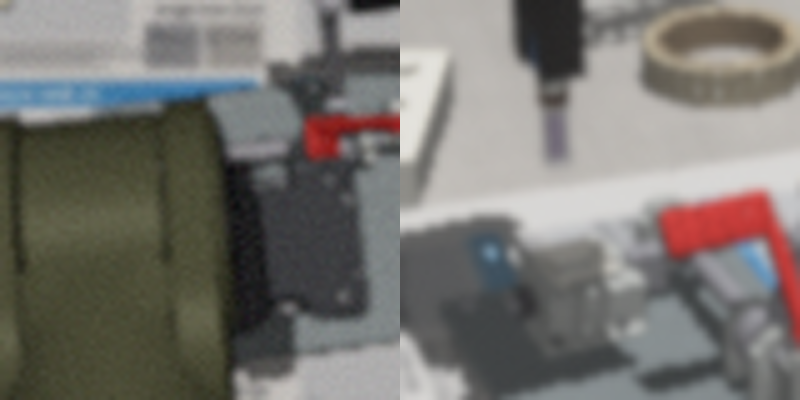

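The vial hangs straight, with its bottom near (281,238) in side. The funnel there is in shadow, near (285,257). I'll overlay the model on the earlier clear pictures to refine the well position.

```bash
python3 - <<'E'
from h import *
T=eyes.read_camera('top');S=eyes.read_camera('side')
s=telemetry.get_obs(); p=np.array(s['tool_pos']); print('vial bottom',proj(S,p-[0,0,.060]),'tube top',proj(S,p-[0,0,.016]))
a=np.deg2rad(7.3);ex=np.array([np.cos(a),np.sin(a),0]);ey=np.array([-np.sin(a),np.cos(a),0])
out=[]
for P,f,o in((T,'top0',(270,245)),(S,'side0',(265,235))):
    k=10;w,h=40,45
    i=cv2.resize(cv2.imread(f'pics/{f}.png')[o[1]:o[1]+h,o[0]:o[0]+w],None,fx=k,fy=k,interpolation=cv2.INTER_CUBIC)
    for hs,col in((.0145,(0,0,255)),(.0075,(0,200,0))):
        z=.043 if hs>.01 else .036
        q=[proj(P,np.array([.510,.0447,z])+sx*hs*ex+sy*hs*ey) for sx,sy in((1,1),(1,-1),(-1,-1),(-1,1))]
        cv2.polylines(i,[np.int32([((np.array(u)+.5-o)*k) for u in q])],True,col,1)
    out.append(i)
cv2.imwrite('pics/o1.png',np.hstack(out))
E
```

```text
vial bottom [281.16178102 236.52639938] tube top [280.05766505 218.77672916]
```

View pics/o1.png

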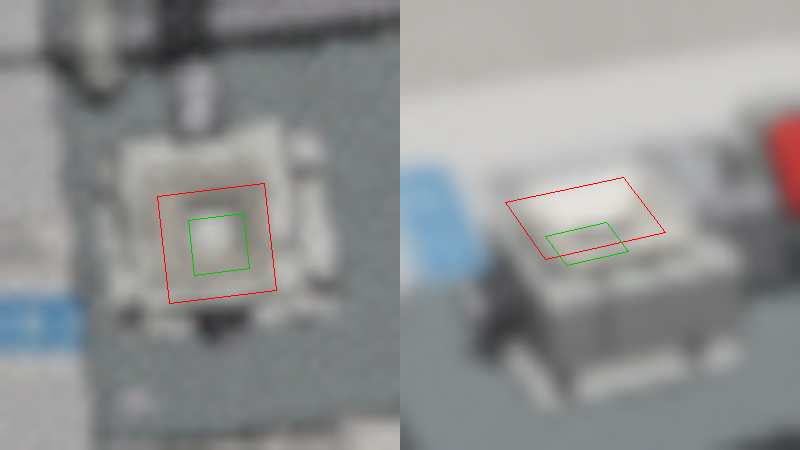

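The overlay is close. The bright well floor sits about 0.7 px up-left of my guess in top, and the side view suggests slightly more +x. I'll use (0.5125, 0.0455).

>>> drive_tool(angular=[[0,0,0],[0,0,0],[0,0,0],[0,0,0],[0,0,0]], delta_pos=[[-0.5,0.17,0.6],[0,0,1.5],[0,0,1.5],[0,0,0.8],[0,0,0]], gripper=[1,1,1,1,1])

```text
time_s: 8.7
tool_pos: [0.5124, 0.0467, 0.1091]
tool_rot: [-180.0, -0.1, -172.5]
force: [-0.7, -0.1, 0.2]
grip_width: 0.0159
grasp_force: 19.9
```

>>> drive_tool(angular=[[0,0,0],[0,0,0],[0,0,0],[0,0,0]], delta_pos=[[0,0,0.4],[0,0,0.4],[0,0,0.4],[0,0,0]], gripper=[1,1,1,1])

```text
time_s: 9.1
tool_pos: [0.513, 0.0467, 0.0982]
tool_rot: [180.0, -0.0, -172.5]
force: [0.7, -0.7, -0.2]
grip_width: 0.0162
grasp_force: 19.9
```

>>> drive_tool(angular=[[0,0,0],[0,0,0],[0,0,0]], delta_pos=[[0,0,0.3],[0,0,0.3],[0,0,0]], gripper=[1,1,1])

```text
time_s: 9.4
tool_pos: [0.513, 0.0467, 0.0921]
tool_rot: [-180.0, -0.0, -172.5]
force: [-0.7, 0.2, -0.5]
grip_width: 0.0159
grasp_force: 19.9
```

>>> drive_tool(angular=[[0,0,0],[0,0,0],[0,0,0],[0,0,0],[0,0,0]], delta_pos=[[0,0,0.3],[0,0,0.4],[0,0,0.4],[0,0,0.4],[0,0,0]], gripper=[1,1,1,1,1])

```text
time_s: 9.9
tool_pos: [0.5128, 0.0467, 0.0768]
tool_rot: [-180.0, -0.1, -172.5]
force: [-0.0, 1.0, -0.2]
grip_width: 0.0164
grasp_force: 19.9
```

>>> drive_tool(angular=[[0,0,0],[0,0,0],[0,0,0]], delta_pos=[[0,0,0.3],[0,0,0.3],[0,0,0]], gripper=[1,1,1])

```text
time_s: 10.2
tool_pos: [0.5134, 0.0467, 0.0715]
tool_rot: [180.0, 0.0, -172.5]
force: [0.7, 0.6, 0.4]
grip_width: 0.0163
grasp_force: 19.9
```

>>> drive_tool(angular=[[0,0,0],[0,0,0],[0,0,0]], delta_pos=[[0,0,0.2],[0,0,0.2],[0,0,0]], gripper=[1,1,1])

```text
time_s: 10.5
tool_pos: [0.5136, 0.0467, 0.0678]
tool_rot: [180.0, 0.0, -172.5]
force: [-0.2, -0.4, 3.3]
grip_width: 0.0163
grasp_force: 20.0
```

>>> drive_tool(angular=[[0,0,0],[0,0,0],[0,0,0]], delta_pos=[[0,0,0.2],[0,0,0.2],[0,0,0]], gripper=[1,1,1])

```text
time_s: 10.8
tool_pos: [0.5153, 0.0462, 0.0657]
tool_rot: [-180.0, 0.2, -172.6]
force: [-1.6, -2.3, 15.8]
grip_width: 0.0162
grasp_force: 20.0
```

>>> drive_tool(angular=[[0,0,0],[0,0,0],[0,0,0],[0,0,0],[0,0,0],[0,0,0],[0,0,0],[0,0,0],[0,0,0]], delta_pos=[[0,0,-0.2],[0,0,0],[0,0,0],[0,0,0],[0,0,-1.5],[0,0,-2],[0,0,-1.5],[0,0,0],[0,0,0]], gripper=[1,3.5,3.5,3.5,3.5,3.5,0,0,0])

```text
time_s: 11.7
tool_pos: [0.5129, 0.0468, 0.115]
tool_rot: [180.0, -0.0, -172.5]
force: [-0.2, 0.5, -0.0]
grip_width: 0.0185
grasp_force: 0.0
```

```bash
python3 d.py .513 .0465 .09; python3 - <<'E'
from h import *
T=eyes.read_camera('top');S=eyes.read_camera('side')
for z in (.076,.070,.043): print(z,proj(S,[.513,.0465,z]))
for t in('vial','vial_cap_top'): print([(r['centre'],r['p']) for r in models.search_frame(S,t)[:2]])
c=lambda i,x,y,w,h,s: cv2.resize(i['pixels'][y:y+h,x:x+w,::-1],None,fx=s,fy=s,interpolation=cv2.INTER_CUBIC)
cv2.imwrite('pics/w2.png',np.hstack([c(S,262,215,50,60,8),c(T,270,230,45,60,8)]))
E
```

```text
pos [512.95  46.83 115.03] rot [ 179.99   -0.02 -172.52] delta tool cm [-0.   -0.03  2.5 ] F [-0.22  0.48 -0.02] w 0.018491190948445466
0.076 [283.37963418 243.07177849]
0.07 [283.5192306  245.39375943]
0.043 [284.13828508 255.69081933]
[([284.3, 251.1], 0.66), ([409.2, 315.8], 0.41)]
[([283.3, 248.9], 0.62), ([250.7, 235.9], 0.44)]
```

View pics/w2.png

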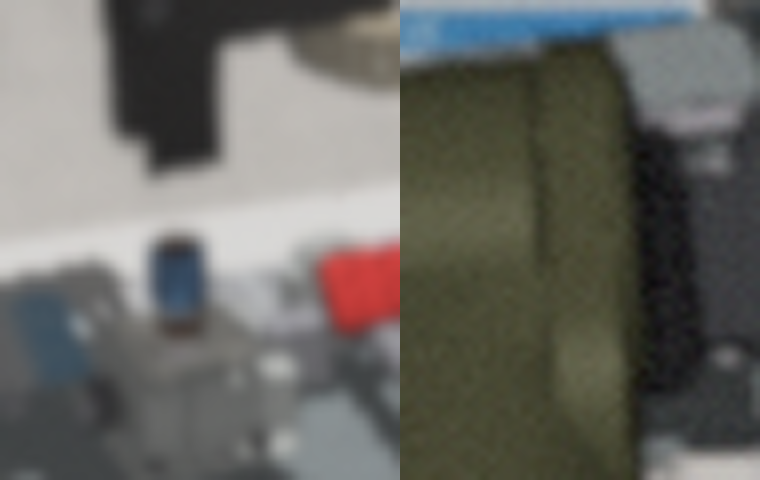

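The vial stands upright in the well, with the cap top near (284,245) in side, which matches the height with the cap down. I'll confirm by pressing from above with closed fingers.

>>> drive_tool(angular=[[0,0,0],[0,0,0],[0,0,0],[0,0,0],[0,0,0]], delta_pos=[[0,0,0],[0,0,0],[0,0,1.3],[0,0,1.3],[0,0,0]], gripper=[0,0,0,0,0])

```text
time_s: 12.4
tool_pos: [0.5112, 0.0464, 0.0868]
tool_rot: [-180.0, -0.3, -172.5]
force: [-0.3, -0.7, 0.8]
grip_width: 0.0002
grasp_force: 0.0
```

>>> drive_tool(angular=[[0,0,0],[0,0,0],[0,0,0]], delta_pos=[[0,0,0.3],[0,0,0.3],[0,0,0]], gripper=[0,0,0])

```text
time_s: 12.7
tool_pos: [0.5144, 0.0469, 0.0845]
tool_rot: [180.0, 0.1, -172.5]
force: [-0.7, -0.6, 3.8]
grip_width: 0.0003
grasp_force: 1.6
```

>>> drive_tool(angular=[[0,0,0],[0,0,0],[0,0,0]], delta_pos=[[0,0,0.2],[0,0,0.2],[0,0,0]], gripper=[0,0,0])

```text
time_s: 13.0
tool_pos: [0.5177, 0.0474, 0.0843]
tool_rot: [179.9, 0.5, -172.5]
force: [-1.9, -0.9, 20.8]
grip_width: 0.0006
grasp_force: 10.5
```

The cap is home: it holds hard at tip height 0.070 under 21 N. Now I'll retract and work out the catch and grip geometry.

>>> drive_tool(angular=[[0,0,0],[0,0,0],[0,0,0],[0,0,0],[0,0,0],[0,0,0]], delta_pos=[[0,0,-0.5],[0,0,-1.5],[0,0,-3],[0,0,-3],[0,0,-1],[0,0,0]], gripper=[0,0,0,0,0,0])

```text
time_s: 13.6
tool_pos: [0.5143, 0.0469, 0.1709]
tool_rot: [180.0, 0.2, -172.5]
force: [0.3, 0.4, -0.4]
grip_width: 0.0004
grasp_force: 0.0
```

```bash
cat > g.py <<'E'
from h import *
np.set_printoptions(precision=1,suppress=True)
A=np.deg2rad(7.3);C=np.array([.5396,-.0074,0]);M=np.array([[np.cos(A),-np.sin(A),0],[np.sin(A),np.cos(A),0],[0,0,1]])
loc=lambda X:(M.T@(np.array(X)-C))
wor=lambda x:C+M@np.array(x)
E
python3 - <<'E'
from g import *
T=eyes.read_camera('top');S=eyes.read_camera('side')
print('well',loc([.513,.0465,.043])*1e3)
p,e=tri(T,(343.1,212.1),S,(358.7,230.1)); print('grip0',p*1e3,loc(p)*1e3,e*1e3)
print('tab top',loc(atz(T,(320.1,247.6),.092))*1e3, 'ends',loc(atz(T,(320,238.5),.092))*1e3,loc(atz(T,(320,257.5),.092))*1e3)
for t in('pull_grip','catch_tab'):
  c={}
  for n,P in(('T',T),('S',S)):
    k=models.cut_out(P,t)
    if k:
      v,u=np.nonzero(k[0]['pixels']); c[n]=np.array([u.mean(),v.mean()]); pts=np.c_[u,v].astype(np.float32); r=cv2.minAreaRect(pts); print(t,n,k[0]['centre'],len(u),round(k[0]['p'],2),np.array(r[0]),np.array(r[1]),round(r[2],1), np.array(cv2.boxPoints(r)).tolist() if t=='pull_grip' else '')
  if len(c)==2: p,e=tri(T,c['T'],S,c['S']); print(t,p*1e3,loc(p)*1e3,e*1e3)
# tab ends model in side
for x in(-60,-34,-8,18): print(x,proj(S,wor([x/1e3,-.035,.092])),proj(T,wor([x/1e3,-.035,.092])))
print(telemetry.get_obs()['tool_pos'])
E
```

```text
well [-19.5  56.8  43. ]
grip0 [646.4 -89.1 152. ] [ 95.5 -94.6 152. ] 6.048143552458983
tab top [ 21.3 -28.4  92. ] ends [ 45. -31.  92.] [ -4.3 -25.1  92. ]
pull_grip T [341.6, 212.3] 212 0.84 [340.8 211.4] [ 7.6 34.4] 80.5 [[323.2432861328125, 210.4594268798828], [357.13519287109375, 204.81077575683594], [358.37841796875, 212.27024841308594], [324.48651123046875, 217.9188995361328]]
pull_grip S [357.8, 228.2] 248 0.81 [359.9 224.3] [28.9  9.3] 39.8 [[345.78692626953125, 218.65573120117188], [351.7705078125, 211.47540283203125], [374.0, 230.0], [368.01641845703125, 237.18032836914062]]
pull_grip [649.2 -79.2 158.4] [ 99.6 -85.1 158.4] 1.6136162052123284
catch_tab T [451.4, 251.1] 257 0.46 [451.9 252.2] [ 4.5 59.9] 76.3 
catch_tab S [318.9, 251.9] 345 0.77 [317.6 260.8] [36.3 23. ] 70.7 
catch_tab [ 519.  -329.5  249.1] [ -61.4 -316.8  249.1] 52.33959791991676
-60 [279.1 258.7] [326.3 278.4]
-34 [290.9 256.1] [325.1 268.4]
-8 [302.5 253.6] [323.9 258.5]
18 [313.9 251. ] [322.8 248.5]
[0.5 0.  0.2]
```

>>> drive_tool(angular=[[0,0,0],[0,0,0],[0,0,0],[0,0,0],[0,0,0],[0,0,0],[0,0,0],[0,0,0],[0,0,0]], delta_pos=[[-0.7,-1.1,0],[-1.2,-1.8,0],[-1.1,-1.8,0],[0,0,0.9],[0,0,2],[0,0,2],[0,0,1.5],[0,0,0.5],[0,0,0]], gripper=[0,0,0,0,0,0,0,0,0])

```text
time_s: 14.8
tool_pos: [0.5485, 0.004, 0.0997]
tool_rot: [-180.0, -0.1, -172.5]
force: [0.3, 0.5, 0.8]
grip_width: 0.0005
grasp_force: 0.0
```

```bash
python3 - <<'E'
from g import *
T=eyes.read_camera('top');S=eyes.read_camera('side')
s=telemetry.get_obs();print(loc(s['tool_pos'])*1e3)
p,e=tri(T,(320.3,248),S,(313,250.6)); print('tab tri',loc(p)*1e3,e*1e3)
c=lambda i,x,y,w,h,s: cv2.resize(i['pixels'][y:y+h,x:x+w,::-1],None,fx=s,fy=s,interpolation=cv2.INTER_CUBIC)
cv2.imwrite('pics/k1.png',np.hstack([c(S,265,195,110,100,4),c(T,290,195,80,100,4)]))
E
```

```text
[ 11.4  10.1 101.2]
tab tri [ 19.5 -28.5  89.6] 1.840171217657053
```

View pics/k1.png

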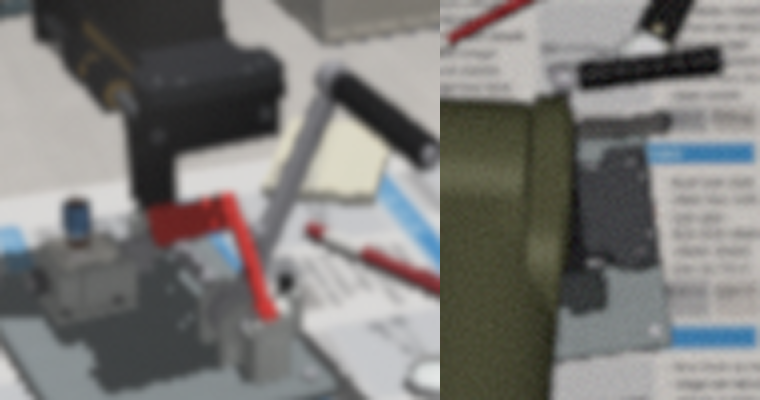

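The closed fingers stand left of the red tab (side crop about (155,190) against the tab at (190,220)). They're clear of the lever arm and grip. Now I'll push right.

>>> drive_tool(angular=[[0,0,0],[0,0,0],[0,0,0],[0,0,0],[0,0,0],[0,0,0],[0,0,0],[0,0,0]], delta_pos=[[0,-0.6,0],[0,-0.8,0],[0,-0.8,0],[0,-0.8,0],[0,-0.8,0],[0,-0.8,0],[0,-0.8,0],[0,0,0]], gripper=[0,0,0,0,0,0,0,0])

```text
time_s: 15.7
tool_pos: [0.5559, -0.0518, 0.1004]
tool_rot: [-179.9, -0.0, -172.7]
force: [-0.2, -0.2, 0.1]
grip_width: 0.0004
grasp_force: 0.0
```

>>> drive_tool(angular=[[0,0,0],[0,0,0],[0,0,0],[0,0,0],[0,0,0],[0,0,0],[0,0,0],[0,0,0]], delta_pos=[[0,-0.6,0],[0,-0.8,0],[0,-0.8,0],[0,-0.8,0],[0,-0.8,0],[0,-0.5,0],[0,-0.2,0],[0,0,0]], gripper=[0,0,0,0,0,0,0,0])

```text
time_s: 16.5
tool_pos: [0.562, -0.0945, 0.1006]
tool_rot: [180.0, 0.0, -172.6]
force: [-0.3, 0.5, -0.0]
grip_width: 0.0007
grasp_force: 0.0
```

>>> drive_tool(angular=[[0,0,0],[0,0,0],[0,0,0],[0,0,0],[0,0,0],[0,0,0],[0,0,0]], delta_pos=[[0,0.3,-0.8],[0,0.5,-2],[0,0.5,-3],[0,0.5,-3.5],[0,0.5,-3.5],[0,0,-2],[0,0,0]], gripper=[0,0,0,0,0,0,0])

```text
time_s: 17.2
tool_pos: [0.5609, -0.0707, 0.2527]
tool_rot: [-180.0, 0.4, -172.5]
force: [0.1, 0.1, -0.4]
grip_width: 0.0007
grasp_force: 0.0
```

```bash
python3 - <<'E'
from g import *
T=eyes.read_camera('top');S=eyes.read_camera('side')
s=telemetry.get_obs();print(s['qpos'],s['tool_pos']*1e3,loc(s['tool_pos'])*1e3)
for n in 'pull_grip',:
  for P in(T,S):
    k=models.cut_out(P,n)
    if k: v,u=np.nonzero(k[0]['pixels']);r=cv2.minAreaRect(np.c_[u,v].astype(np.float32));print(len(u),np.array(r[0]),np.array(r[1]),k[0]['p'])
for h in(.031,.036,.041):
  g=[.0405+.0592,-.085,h+.1269]; print(h,proj(T,wor(g)),proj(S,wor(g)))
c=lambda i,x,y,w,h,s: cv2.resize(i['pixels'][y:y+h,x:x+w,::-1],None,fx=s,fy=s,interpolation=cv2.INTER_CUBIC)
cv2.imwrite('pics/k2.png',np.hstack([c(S,265,195,115,115,4)[:,:440],c(T,275,190,85,115,4)]))
E
```

```text
[-21.4   7.6  28.7  95.7  -3.8  77.5 105.4] [558.9 -70.9 248.7] [ 11.1 -65.4 248.7]
271 [361.  224.5] [30.7 10. ] 0.8
0.031 [338.8 211.7] [359.9 225. ]
0.036 [338.9 211.4] [359.9 222.8]
0.041 [338.9 211.1] [360.  220.6]
```

View pics/k2.png

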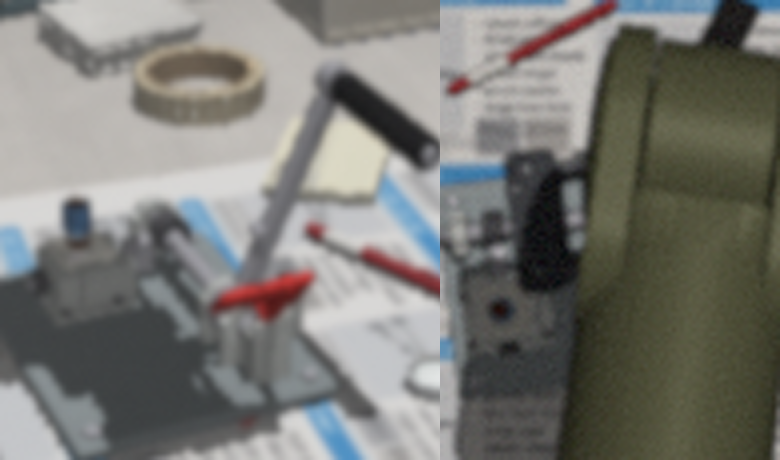

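The catch has flipped to the outside: it's red, leaning right, at (265,290) in the side crop. The vial is centred in the well. The lever is still at rest. I'll check clearance to the lamp and set the grip target.

```bash
python3 - <<'E'
from g import *
T=eyes.read_camera('top');S=eyes.read_camera('side')
print('lamp tip',tri(T,(352,122),S,(430,158)))
print('monitor corner',tri(T,(178,176),S,(340,165)), tri(T,(385,30),S,(535,25)))
for q in((342.5,210.7),(341.2,211.9)):
  p,e=tri(T,q,S,(360.3,224.4));print('grip',p*1e3,loc(p)*1e3,e*1e3)
for y in(-.085,-.094): print(proj(T,wor([.0997,y,.158])),proj(S,wor([.0997,y,.158])))
print('bar left/right ends',[loc(atz(T,q,.160))*1e3 for q in((325,212.5),(360,208.8))])
E
```

```text
lamp tip (array([ 0.8, -0.1,  0.3]), np.float64(0.04747095728066866))
monitor corner (array([0.7, 0.3, 0.2]), np.float64(0.004374761450820294)) (array([ 0.9, -0.1,  0.5]), np.float64(0.00580541807598047))
grip [649.1 -87.4 163.4] [ 98.5 -93.2 163.4] 4.119966630606562
grip [648.1 -84.8 162.1] [ 97.8 -90.6 162.1] 0.31531737836939017
[338.8 211.7] [359.9 225. ]
[342.4 211.3] [362.  226.7]
bar left/right ends [array([101.6, -50.6, 160. ]), array([ 100.4, -138.1,  160. ])]
```

>>> drive_tool(angular=[[0,0,0.08],[0,0,0.14],[0,0,0.14],[0,0,0.14],[0,0,0.14],[0,0,0.14],[0,0,0.14],[0,0,0.14],[0,0,0.14],[0,0,0.14],[0,0,0.14],[0,0,0.09],[0,0,0]], delta_pos=[[0,0,0],[0,0,0],[0,0,0],[0,0,0],[0,0,0],[0,0,0],[0,0,0],[0,0,0],[0,0,0],[0,0,0],[0,0,0],[0,0,0],[0,0,0]], gripper=[5,5,5,5,5,5,5,5,5,5,5,5,5])

```text
time_s: 18.8
tool_pos: [0.5585, -0.0714, 0.2476]
tool_rot: [-179.9, 0.0, 97.5]
force: [0.3, 0.4, 0.1]
grip_width: 0.0498
grasp_force: 0.0
```

```bash
python3 - <<'E'
from h import *
np.set_printoptions(precision=3,suppress=True)
T=eyes.read_camera('top');S=eyes.read_camera('side')
for z in(.25,.35,.45):
  print(z,[atz(T,q,z)[:2] for q in((350,110),(352,145),(375,158))])
for q in((428,150),(430,170),(440,185)): 
  o,d=ray(S,q); print(q,[o+d*(x-o[0])/d[0] for x in(.72,.76,.8)])
E
```

```text
0.25 [array([ 0.877, -0.101]), array([ 0.793, -0.106]), array([ 0.763, -0.16 ])]
0.35 [array([ 0.842, -0.096]), array([ 0.765, -0.1  ]), array([ 0.737, -0.149])]
0.45 [array([ 0.806, -0.091]), array([ 0.736, -0.095]), array([ 0.711, -0.139])]
(428, 150) [array([ 0.72 , -0.197,  0.338]), array([ 0.76 , -0.127,  0.316]), array([ 0.8  , -0.058,  0.293])]
(430, 170) [array([ 0.72 , -0.21 ,  0.307]), array([ 0.76 , -0.141,  0.282]), array([ 0.8  , -0.073,  0.256])]
(440, 185) [array([ 0.72 , -0.245,  0.293]), array([ 0.76 , -0.181,  0.266]), array([ 0.8  , -0.116,  0.239])]
```

The lamp's lower edge comes down to about z 0.27 near x 0.76. I'll tilt the tool 15° so the gripper body stays clear of it while I grasp the bar.

>>> drive_tool(angular=[[0,0,0],[0,0,0],[0,0,0],[0,0,0],[-0.13,0,0],[-0.13,0,0],[0,0,0]], delta_pos=[[-0.5,1,0],[-1.0,2,0],[-1.0,2,0.3],[-0.6,1.5,0],[0,0,0],[0,0,0],[0,0,0]], gripper=[5,5,5,5,5,5,5])

```text
time_s: 19.6
tool_pos: [0.6234, -0.0957, 0.2426]
tool_rot: [165.3, -0.1, 97.4]
force: [-0.7, -0.6, 0.4]
grip_width: 0.0501
grasp_force: 0.0
```

```bash
python3 - <<'E'
from g import *
from d import need
t=wor([.0993,-.097,.157]); print(t*1e3); need(t)
np.set_printoptions(precision=1)
S=eyes.read_camera('side')
k=models.cut_out(S,'pull_grip'); v,u=np.nonzero(k[0]['pixels']);print(k[0]['p'],cv2.minAreaRect(np.c_[u,v].astype(np.float32)))
E
```

```text
[650.42 -91.   157.  ]
pos [623.35 -95.67 242.56] rot [165.35  -0.13  97.37] delta tool cm [0.1  0.49 8.97] F [-0.69 -0.64  0.38] w 0.050132093619712464
0.81 ((359.6585693359375, 223.9268341064453), (29.673015594482422, 8.745731353759766), 38.65980911254883)
```

>>> drive_tool(angular=[[0,0,0],[0,0,0],[0,0,0],[0,0,0],[0,0,0],[0,0,0],[0,0,0],[0,0,0]], delta_pos=[[0.1,0.5,0.5],[0,0,1.5],[0,0,1.5],[0,0,1.5],[0,0,1.5],[0,0,1.5],[0,0,1.0],[0,0,0]], gripper=[5,5,5,5,5,5,5,5])

```text
time_s: 20.5
tool_pos: [0.6542, -0.0887, 0.1576]
tool_rot: [165.3, -0.0, 97.5]
force: [0.0, -0.3, 0.0]
grip_width: 0.0497
grasp_force: 0.0
```

```bash
python3 - <<'E'
from g import *
T=eyes.read_camera('top');S=eyes.read_camera('side')
c=lambda i,x,y,w,h,s: cv2.resize(i['pixels'][y:y+h,x:x+w,::-1],None,fx=s,fy=s,interpolation=cv2.INTER_CUBIC)
cv2.imwrite('pics/l1.png',np.hstack([c(S,315,140,130,110,4)[:,:520],c(T,310,150,65,110,4)]))
E
```

```text
(no output)
```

View pics/l1.png

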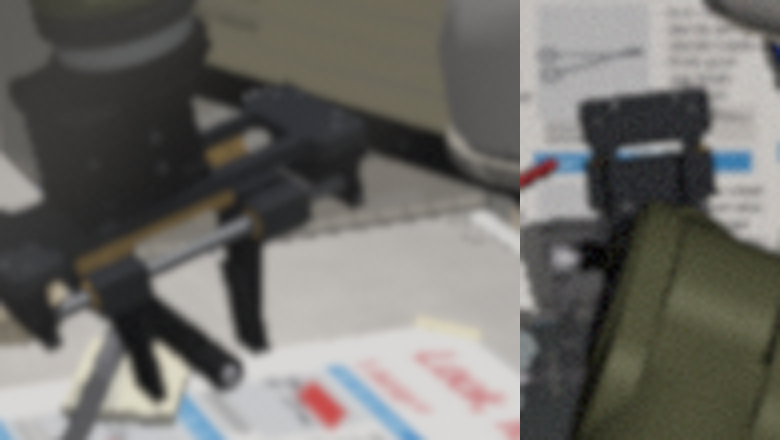

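The bar lies between the fingers, nearer the robot-side one, so I'll shift 4 mm back before closing.

>>> drive_tool(angular=[[0,0,0],[0,0,0],[0,0,0],[0,0,0],[0,0,0],[0,0,0],[0,0,0]], delta_pos=[[0,-0.4,0],[0,0,0],[0,0,0],[0,0,0],[0,0,0],[0,0,0],[0,0,0]], gripper=[5,1,1,1,1,1,1], squeeze=20)

```text
time_s: 21.3
tool_pos: [0.6499, -0.0896, 0.1582]
tool_rot: [165.3, -0.0, 97.5]
force: [-6.2, 0.2, 0.4]
grip_width: 0.0186
grasp_force: 20.0
```

The bar is gripped (18.6 mm wide). Now I'll compute the arc.

```bash
cat > arc.py <<'E'
from g import *
import sys
np.set_printoptions(precision=2,suppress=True)
def arc(f0,f1,n,a0,a1):
    s=telemetry.get_obs(); p=loc(s['tool_pos']); H=np.array([.0385,.0361])
    f=np.deg2rad(np.linspace(f0,f1,n+1)); a=np.deg2rad(np.linspace(a0,a1,n+1))
    X=H[0]+.14*np.sin(f)+.005*np.sin(a); Z=H[1]+.14*np.cos(f)-.005*np.cos(a)
    print('now',p*1e3,s['tool_rot'],'model start',X[0]*1e3,Z[0]*1e3,'F',s['force'])
    for i in range(n):
        dx,dz=X[i+1]-X[i],Z[i+1]-Z[i]; c,k=np.cos(a[i]),np.sin(a[i])
        print(np.array([0,100*(c*dx+k*dz),100*(k*dx-c*dz)]), round(a[i]-a[i+1],3))
arc(*[float(v) for v in sys.argv[1:3]],int(sys.argv[3]),*[float(v) for v in sys.argv[4:6]])
E
python3 arc.py 25 -60 17 14.7 0
```

```text
now [ 99.   -95.55 158.21] [165.27  -0.04  97.5 ] model start 98.93534636662196 158.14675142125162 F [-6.24  0.18  0.45]
[ 0.   -0.98 -0.74] 0.015
[ 0.   -1.05 -0.64] 0.015
[ 0.   -1.11 -0.53] 0.015
[ 0.   -1.16 -0.41] 0.015
[ 0.   -1.19 -0.29] 0.015
[ 0.   -1.22 -0.17] 0.015
[ 0.   -1.23 -0.04] 0.015
[ 0.   -1.23  0.08] 0.015
[ 0.   -1.21  0.21] 0.015
[ 0.   -1.18  0.33] 0.015
[ 0.   -1.14  0.45] 0.015
[ 0.   -1.09  0.56] 0.015
[ 0.   -1.03  0.67] 0.015
[ 0.   -0.96  0.77] 0.015
[ 0.   -0.87  0.86] 0.015
[ 0.   -0.78  0.95] 0.015
[ 0.   -0.68  1.02] 0.015
```

>>> drive_tool(angular=[[0.015,0,0],[0.015,0,0],[0.015,0,0],[0,0,0]], delta_pos=[[0,-1.0,-0.7],[0,-1.05,-0.65],[0,-1.1,-0.5],[0,0,0]], gripper=[1,1,1,1])

```text
time_s: 21.7
tool_pos: [0.6154, -0.0942, 0.1694]
tool_rot: [167.7, -0.0, 97.5]
force: [1.3, -0.1, -5.5]
grip_width: 0.0189
grasp_force: 20.0
```

>>> drive_tool(angular=[[0.015,0,0],[0.015,0,0],[0.015,0,0],[0.015,0,0],[0.015,0,0],[0,0,0]], delta_pos=[[0,-1.15,-0.35],[0,-1.2,-0.25],[0,-1.2,-0.15],[0,-1.25,0],[0,-1.25,0.1],[0,0,0]], gripper=[1,1,1,1,1,1])

```text
time_s: 22.3
tool_pos: [0.5566, -0.1023, 0.1671]
tool_rot: [171.8, -0.0, 97.5]
force: [1.1, 0.6, 10.5]
grip_width: 0.0187
grasp_force: 20.0
```

```bash
python3 arc.py -15 -60 9 7.8 0
```

```text
now [  4.84 -96.34 167.13] [171.76  -0.04  97.48] model start 2.9439115478186175 166.37587647811233 F [ 1.06  0.64 10.46]
[ 0.   -1.21  0.21] 0.015
[ 0.   -1.18  0.33] 0.015
[ 0.   -1.14  0.45] 0.015
[ 0.   -1.09  0.56] 0.015
[ 0.   -1.03  0.67] 0.015
[ 0.   -0.96  0.77] 0.015
[ 0.   -0.87  0.86] 0.015
[ 0.   -0.78  0.95] 0.015
[ 0.   -0.68  1.02] 0.015
```

>>> drive_tool(angular=[[0.015,0,0],[0.015,0,0],[0.015,0,0],[0,0,0]], delta_pos=[[0,-1.2,0],[0,-1.2,0.2],[0,-1.15,0.35],[0,0,0]], gripper=[1,1,1,1])

```text
time_s: 22.7
tool_pos: [0.5214, -0.1068, 0.1535]
tool_rot: [174.5, 0.0, 97.5]
force: [9.0, -0.8, -6.9]
grip_width: 0.0185
grasp_force: 20.0
```

>>> drive_tool(angular=[[0.015,0,0],[0.015,0,0],[0.015,0,0],[0,0,0]], delta_pos=[[0,-1.0,0.7],[0,-1.0,0.7],[0,-0.95,0.8],[0,0,0]], gripper=[1,1,1,1])

```text
time_s: 23.1
tool_pos: [0.4919, -0.1112, 0.1304]
tool_rot: [177.4, -0.0, 97.5]
force: [-3.7, -0.5, 11.3]
grip_width: 0.0187
grasp_force: 20.0
```

```bash
python3 arc.py -45 -60 3 2.6 0
```

```text
now [-60.47 -96.88 130.41] [177.37  -0.04  97.46] model start -60.26813442547038 130.10009651716308 F [-3.71 -0.51 11.35]
[ 0.   -0.87  0.86] 0.015
[ 0.   -0.78  0.95] 0.015
[ 0.   -0.68  1.02] 0.015
```

>>> drive_tool(angular=[[0.015,0,0],[0.015,0,0],[0,0,0]], delta_pos=[[0,-1.0,0.75],[0,-0.8,0.95],[0,0,0]], gripper=[1,1,1])

```text
time_s: 23.4
tool_pos: [0.4767, -0.1131, 0.1126]
tool_rot: [178.9, 0.0, 97.5]
force: [0.2, -2.3, 6.3]
grip_width: 0.0186
grasp_force: 20.0
```

>>> drive_tool(angular=[[0.015,0,0],[0,0,0],[0,0,0]], delta_pos=[[0,-0.7,1.0],[0,0,0],[0,0,0]], gripper=[1,1,1])

```text
time_s: 23.7
tool_pos: [0.4705, -0.114, 0.1032]
tool_rot: [179.7, 0.0, 97.5]
force: [-0.5, -1.3, 7.3]
grip_width: 0.0187
grasp_force: 20.0
```

>>> drive_tool(angular=[[0,0,0],[0,0,0]], delta_pos=[[0,-0.2,0.4],[0,0,0]], gripper=[1,1])

```text
time_s: 23.9
tool_pos: [0.4694, -0.1142, 0.1009]
tool_rot: [179.6, -0.0, 97.5]
force: [-5.0, -1.3, 18.1]
grip_width: 0.0187
grasp_force: 20.0
```

>>> drive_tool(angular=[[0,0,0],[0,0,0],[0,0,0]], delta_pos=[[0,-0.1,0.15],[0,0,0],[0,0,0]], gripper=[1,1,1], squeeze=30)

```text
time_s: 24.2
tool_pos: [0.4692, -0.1143, 0.1004]
tool_rot: [179.5, -0.0, 97.5]
force: [-4.7, -0.9, 22.2]
grip_width: 0.0183
grasp_force: 30.0
```

```bash
python3 arc.py -60 -61 1 0 0; python3 - <<'E'
from g import *
S=eyes.read_camera('side')
cv2.imwrite('pics/e1.png',cv2.resize(S['pixels'][150:310,220:400,::-1],None,fx=3.7,fy=3.7,interpolation=cv2.INTER_CUBIC))
E
```

```text
now [-83.38 -97.13 100.43] [179.53  -0.02  97.48] model start -82.7435565298214 101.10000000000002 F [-4.69 -0.87 22.18]
[ 0.   -0.12  0.21] 0.0
```

View pics/e1.png

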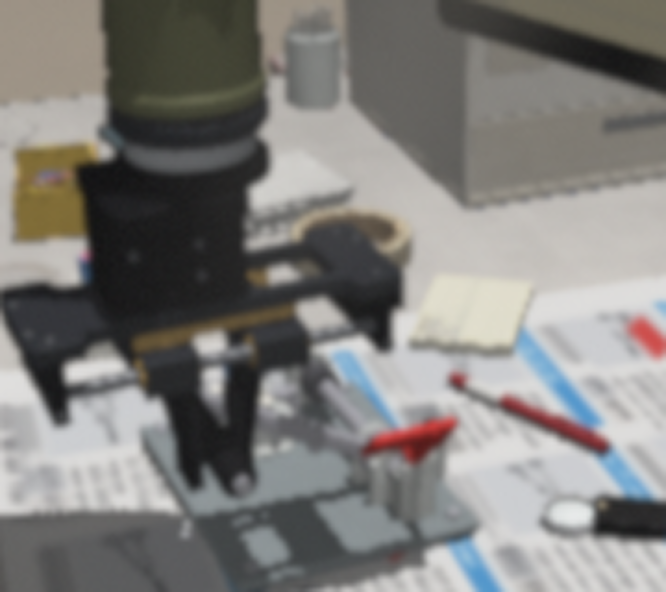

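The fingers hold the grip forward and down, and the catch is on the outside. The lever position matches its 1.48 rad stop and resists stiffly (22 N, no further motion). Handing in.

```bash
python3 -c "
from cell import env
print(env.sign_off())"
```

```text
the job is handed in; nothing more can be done
None
```

The job is handed in: the processed vial stands in the well with its cap pressed home, the red catch is flipped outside, and the lever is held at its stop, reached about 24 s in. I viewed 11 pictures, one over the limit of 10.

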